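# Set the large digestion vessel up for open pre-digestion

### The job

Get the large digestion vessel ready to pre-digest with its vent cracked open: take the blue-headed ceramic thermowell out of the rack and lower it into the narrow port on the vessel's head until its collar sits flat on the port, without dropping it, for it is brittle. Then turn the black vent thumbscrew clockwise until it seats, back it off a quarter turn, and finish while still gripping it there, at rest, so that the vent can be shut at once if the sample foams. Leave everything else standing where it is.

Things in the scene. Friction and masses are not known exactly. Their poses are not given: they have to be found in the camera images.
- vessel: Large digestion vessel fixed in a 170 mm aluminium socket: brown body, round white head 150 mm across, its top face 126 mm above the table. Origin on its axis at table height, z up. On the head: thermowell port 45 mm from the axis towards this frame's -y, steel vent valve with the black thumbscrew 45 mm towards +y. Else nothing rises over 12 mm above the head.
- port (a point): Centre of the port's mouth, in the plane of its top: blue block 28 mm square, 26 mm tall, on the vessel's head, top 152 mm above the table. Vertical round bore 9 mm across, its mouth countersunk to 15 mm (3 mm deep). The bore is open below: the rod goes in to the collar, which rests on the block's top.
- thermowell: Thermowell to fit, 28 to 49 g, upright: white ceramic rod 7 mm across with a round tip, reaching 86 mm below a white collar (20 mm across, 4 mm thick); above it a round blue head 14 mm across. Origin on the axis at the collar's underside, z up the axis: head from +4 to +40 mm, best gripped at +27. Hangs by its collar in a hole of the rack; once home its origin is at port.
- vent_screw: Black spade head of the vent thumbscrew: upright flat blade 34 mm long, 10 mm thick, 28 mm tall, white dot near one end, on a thin vertical stem. Origin at the blade's centre, about 182 mm above the table; x along its length, y through its thickness, z up = turning axis. 18 mm of free stem below the blade, then the 24 mm wide bonnet. Pinch it across its thickness from above.
- vent_turn (a joint): How far the thumbscrew is open, rad: 0 = seated (hard stop), grows as it unscrews, counter-clockwise from above, to a stop at 3.1; starts at 1.95 to 2.6. At 0 the blade lies along the vessel's x, square to the line from port to valve; a quarter turn open (1.57) it lies along that line. Friction 0.05 N m, stays where left, rises 2 mm a turn.
- rack: White rack, fixed, 75 by 200 mm, 100 mm tall, with three 11 mm holes in its top along its long axis (its y), 60 mm apart, the middle one at its centre. Origin at the middle of its underside, z up. It holds three rods of one shape in any order: the thermowell (blue head) and two others.
- spare_well: Bystander in the rack: thermowell of the same size with a red head. Origin at the underside of its collar.
- stir_rod: Bystander in the rack: glass rod of the same size with a grey head. Origin at the underside of its collar.
- sample_tube_a: Bystander: standing brown sample tube with a white cap, 38 mm across, 139 mm tall. Origin under its foot.
- sample_tube_b: Bystander: another such tube.
- acid_bottle: Bystander: amber bottle with a blue cap, 76 mm across, 150 mm tall. Origin under its foot.
- beaker: Bystander: white beaker, 64 mm across, 75 mm tall. Origin under its foot.
- spanner: Bystander: steel spanner 180 mm long lying to the left of the vessel. Origin at its middle, on the table.
- cap_jar: Bystander: clear jar with a white lid, 70 mm across, 70 mm tall. Origin under its foot.
Not all that is in view belongs to the job. Of the things that look like the vessel, the larger one is meant.

How it is judged:
On the way, in this order (a step that is already met when the one before it is completed fails the run):
1. the thermowell is home in the port: collar down on it, upright, at rest and let go (horizontal distance between thermowell and port below 0.004 m and z of thermowell in the frame of vessel between 0.149 and 0.155 m and angle between thermowell's own z axis and vertical below 0.06 rad and linear speed of thermowell below 0.02 m/s and contact force between the fingers and thermowell below 0.1 N), for 0.2 s.
2. the vent thumbscrew is turned in until it seats, the thermowell still home (horizontal distance between thermowell and port below 0.004 m and z of thermowell in the frame of vessel between 0.149 and 0.155 m and angle between thermowell's own z axis and vertical below 0.06 rad and value of joint vent_turn below 0.08 rad), for 0.1 s.
3. the thumbscrew is backed off a quarter turn and gripped (horizontal distance between thermowell and port below 0.004 m and z of thermowell in the frame of vessel between 0.149 and 0.155 m and angle between thermowell's own z axis and vertical below 0.06 rad and value of joint vent_turn between 1.32 and 1.82 rad and contact force between the fingers and vent_screw above 3 N), for 0.2 s.
At the end, for the whole second after the job is handed in: Thermowell home: collar within 3 mm of the port's top, 4 mm of its centre, tilt under 0.06 rad. Thumbscrew 1.57 rad open (within 0.25), not turning, gripped with over 3 N. Bystanders upright and within 30 mm of where they were (the spanner lying) (all of step 3 and velocity of joint vent_turn between -0.06 and 0.06 rad/s and distance of each of spare_well, stir_rod, sample_tube_a, sample_tube_b, acid_bottle, beaker, spanner, cap_jar from where it was at the start of the episode below 0.03 m and angle between each of spare_well, stir_rod, sample_tube_a, sample_tube_b, acid_bottle, beaker, cap_jar's own z axis and vertical below 0.15 rad); the arm keeps its last pose, push and grip.
It fails at once if the thermowell is dropped: it falls faster than 0.4 m/s out of the fingers (linear speed of thermowell above 0.4 m/s and contact force between the fingers and thermowell below 0.1 N).
It fails at once if a bystander is knocked over or moved more than 30 mm (distance of any of spare_well, stir_rod, sample_tube_a, sample_tube_b, acid_bottle, beaker, spanner, cap_jar from where it was at the start of the episode above 0.03 m or angle between any of spare_well, stir_rod, sample_tube_a, sample_tube_b, acid_bottle, beaker, cap_jar's own z axis and vertical above 0.4 rad).
It also fails if it takes over 69 s, if anything falls off the work surface, if the arm or the gripper's body presses on something with over 40 N, if the wrist force passes 120 N, or if a joint passes its speed limit or range.

### The arm

A 6-joint arm with a two-finger parallel gripper is mounted at the origin on the work surface. World frame = base frame: x ahead of the robot, y to its left, z up, the work surface at z = 0. Lengths are in m, angles in rad, forces in N, time in s.
With the tool pointing down it reaches from about 0.225 to 0.875 m from the base axis. Payload 3.4 kg.
Tool frame: the origin (TCP) lies midway between the tips of the shut fingers; the grasp point (between the pads) lies 19 mm behind it (manip.grasp_offset is the distance from the TCP to the grasp point, in m); x points along the fingers, y is the direction in which the jaws open and shut, and the axes are right-handed (so a half turn about x gives the same grasp; the last joint's range is limited). The gripper opens to 85 mm and grips with 20 to 120 N. Pads are 22 mm wide; open, the fingers measure 114 mm over their backs; the gripper's body (76 mm by 85 mm) begins 54 mm behind the grasp point. The pads swing forward as they close: fully open they stand 13 mm farther back than shut.
Start: joints at [1.2, 0.276, 1.505, -0, 1.361, -0.121], TCP at [0.142, 0.557, 0.231] pointing down, gripper open.
Joint ranges: [-2.89, 2.89], [-0.75, 2.08], [0.22, 2.7], [-1.18, 4.32], [0.11, 2.71], [-2.7, 2.7]. Speed limits (rad/s): [2.57, 2.57, 3.14, 3.14, 3.14, 3.14].

### API

Orientations are given as a unit quaternion [w, x, y, z].
In Python, from rig import manip gives the robot as it stands.
- The arm moves only by the shell command python3 -m creep 'ROWS' [OPENING] [FORCE]. ROWS is a JSON object of lists of equal length, an entry for each row: "delta_pos": the shift along the tool's x, y, z in cm, a list of three; "dr": the turn, a rotation vector about the tool's x, y, z in rad, a list of three. In form: {"delta_pos": [[dx, dy, dz], ...], "dr": [[rx, ry, rz], ...]}. A call has 1 to 10 rows; each row is the pose to reach, as a shift and turn from the pose commanded when the call began, along the tool's axes at that moment; what a row does not reach only later rows make up. A row lasts 1/10 s, in which the tool goes at most 50 mm and 8.59 degrees, less where a joint would pass 70% of its speed; a pose out of reach is approached as far as the arm can. A call with a gripper value outside its range is refused whole. OPENING is the opening, from -1 (shut) to 1 (fully open), set as the call begins (- or left out, the last holds). The fingers move at their own pace and stop on an object; FORCE is the grip in N (left out, the last holds). Time passes only in rows, so rows that repeat a pose let the fingers close. It gives the time, the measured TCP pose, the force and the opening at its end, in the units of the state.
- manip.get_state(): the state, without advancing time (a new reading comes with each control period).
- manip.get_image(name): name is "scene" or "top" or "wrist"; returns a dict with "pixels" (480x640x3 uint8, blue, green, red), "depth" (480x640 float32, m along the optical axis (not along the pixel's ray), 0 where there is no reading), "intrinsics" (3x3 intrinsics, pixels), "rvec" (rotation vector, rad) and "tvec" (3), from world to camera coordinates, as OpenCV has them. Camera axes: x right, y down, z forward; pixel columns grow to the right and rows downward; lengths in m; the calibration is good to about 2 mm. The wrist camera is an equidistant fisheye: a pixel r from the principal point sees the ray r / f radians off the axis. A picture is of the moment at which its call begins.
- manip.sign_off(): hands the job in, once; it reports no verdict.
The state is a dict: "clock": time; "qpos": joint angles; "qd": joint speeds; "effort": joint torques, N m; "position": TCP position; "ee_rot": TCP orientation; "contact_force": force on the tool from outside, world axes, zero at the start; "moment": the same for the moment, N m; "width": finger opening in m.
Only numpy, scipy, OpenCV 4.12 (cv2) and the standard library are available. Lean on these libraries where they do the work, as an engineer would, in place of code of your own. Each camera call takes 0.05 s, during which the arm holds its last target. There are 200 camera calls.

## Working session

There is one attempt and no reset: what is moved stays moved. The work goes in short steps, Python scripts to look and compute and a shell command to move; the robot and the scene stay as the last step left them, time stands still between calls to the robot, and variables do not carry over. Pictures are saved under pics/ and viewed, about 8 in all and at most 12, crops included, and the job is handed in when it is done.

```bash
mkdir -p pics; ls
python3 - <<'E'
from rig import manip
import cv2,numpy as np
print(manip.get_state(), manip.grasp_offset)
for n in("scene","top"):
    d=manip.get_image(n); cv2.imwrite(f"pics/{n}0.png",d["pixels"]); np.savez(f"pics/{n}0.npz",**d)
    print(n,d["intrinsics"],d["rvec"],d["tvec"])
E
```

```text
pics
{'clock': 0.0, 'qpos': array([ 1.19996290e+00,  2.76574443e-01,  1.50617926e+00, -3.94249046e-05,
        1.36067804e+00, -1.21031503e-01]), 'qd': array([ 0.00101729,  0.001156  ,  0.0003429 , -0.00011656, -0.00021836,
       -0.00045745]), 'effort': array([ 6.79333498e-04, -4.16780126e+01, -2.45816678e+01,  2.29212924e-05,
        1.08790083e-02,  2.13422555e-05]), 'position': array([0.14198342, 0.55662915, 0.23043305]), 'ee_rot': array([ 0.70145341,  0.08745196,  0.70174358, -0.0887199 ]), 'contact_force': array([-0.33906152, -0.6236145 ,  0.08388065]), 'moment': array([-0.00682944,  0.01424643, -0.0399199 ]), 'width': 0.08527372031083225} 0.0187
scene [[587.78372735   0.         311.83687874]
 [  0.         587.78372735 235.89913746]
 [  0.           0.           1.        ]] [ 1.05478821  2.46492982 -0.97854307] [ 0.38098638 -0.17206688  1.60079295]
top [[586.90064434   0.         333.59962657]
 [  0.         586.90064434 238.88193106]
 [  0.           0.           1.        ]] [ 2.10164772 -2.15644853  0.23297425] [-0.01828069  0.55877306  1.41821087]
```

View pics/top0.png

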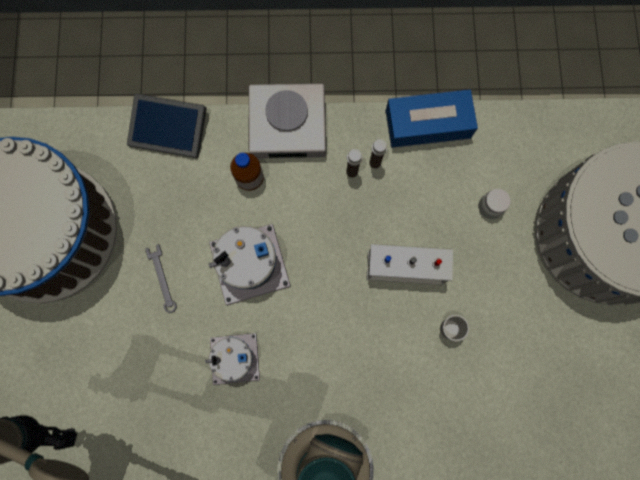

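View pics/scene0.png

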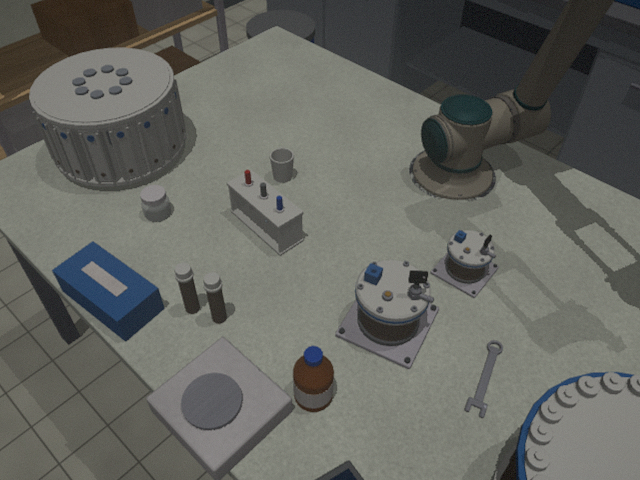

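The top view shows the rack's blue head at (388,259), the large vessel's port at (261,250) and its black blade at about (222,258). The scene view agrees: blue head at (280,202), port at (373,272), blade at (418,277).

```bash
cat > h.py <<'E'
import numpy as np,cv2
from scipy.spatial.transform import Rotation as R
def cam(d): return R.from_rotvec(np.ravel(d["rvec"])).as_matrix(),np.ravel(d["tvec"])
def cloud(d):  # pinhole only
    K=d["intrinsics"];Z=d["depth"];v,u=np.mgrid[:480,:640];M,t=cam(d)
    P=np.stack([(u-K[0,2])/K[0,0]*Z,(v-K[1,2])/K[1,1]*Z,Z],-1)
    return (P-t)@M
def onplane(d,u,v,z):
    K=d["intrinsics"];M,t=cam(d);c=-M.T@t
    r=M.T@np.array([(u-K[0,2])/K[0,0],(v-K[1,2])/K[1,1],1]);return c+r*(z-c[2])/r[2]
def rot(s): q=s["ee_rot"];return R.from_quat([q[1],q[2],q[3],q[0]]).as_matrix()
def totool(s,target): return (rot(s).T@(np.asarray(target)-s["position"])*100).round(2)  # cm
E
python3 - <<'E'
from h import *
from rig import manip
print(rot(manip.get_state()).round(3))
for n in("top","scene"):
    d=np.load(f"pics/{n}0.npz"); W=cloud(d); hsv=cv2.cvtColor(d["pixels"],cv2.COLOR_BGR2HSV)
    H,S,V=[hsv[...,i].astype(int) for i in range(3)]
    x,y,z=W[...,0],W[...,1],W[...,2]
    def rep(nm,m):
        k,L,st,c=cv2.connectedComponentsWithStats(m.astype(np.uint8))
        for i in range(1,k):
            if st[i,4]>=12:
                q=W[L==i]; print(n,nm,st[i,4],c[i].round(1),q.mean(0).round(4),q.min(0).round(3),q.max(0).round(3))
    rep("blue",(H>100)&(H<125)&(S>150)&(V>60)&(z>.1)&(z<.16)|((H>100)&(H<125)&(S>150)&(z>.08)&(z<.16)))
    rep("dark",(V<45)&(z>.165)&(z<.21))
    if n=="top":
        # vessel head face: circle fit
        m=(z>.12)&(z<.132)
        rep("head",m)
        rep("rack",(z>.095)&(z<.104))
        rep("tall",(z>.05)&(z<.3))
E
```

```text
[[-0.001  0.247  0.969]
 [-0.002  0.969 -0.247]
 [-1.    -0.002 -0.   ]]
top blue 148 [242.  159.6] [0.7385 0.1844 0.1499] [0.724 0.17  0.134] [0.756 0.2   0.158]
top blue 103 [261.2 249.9] [0.5173 0.1392 0.1496] [0.504 0.125 0.125] [0.531 0.151 0.159]
top blue 22 [387.5 258.6] [ 0.4916 -0.1563  0.1371] [ 0.487 -0.162  0.122] [ 0.498 -0.152  0.144]
top blue 39 [242.1 357.6] [0.2724 0.1893 0.1015] [0.267 0.182 0.082] [0.278 0.197 0.108]
top dark 17 [ 88.4 199.7] [0.6359 0.5286 0.1905] [0.619 0.521 0.166] [0.651 0.539 0.21 ]
top dark 40 [ 88.2 218.3] [0.592  0.5264 0.191 ] [0.57  0.52  0.165] [0.608 0.536 0.21 ]
top dark 19 [559.3 222.9] [ 0.5599 -0.5572  0.1746] [ 0.552 -0.56   0.167] [ 0.569 -0.555  0.184]
top dark 172 [ 71.3 255.7] [0.5077 0.561  0.187 ] [0.447 0.524 0.165] [0.567 0.623 0.21 ]
top dark 20 [568.2 251.4] [ 0.4922 -0.5709  0.1752] [ 0.485 -0.574  0.165] [ 0.499 -0.568  0.184]
top dark 74 [220.7 257.6] [0.4942 0.2261 0.1913] [0.483 0.214 0.168] [0.505 0.239 0.201]
top dark 21 [587.5 275.8] [ 0.4343 -0.6093  0.1755] [ 0.429 -0.615  0.169] [ 0.441 -0.604  0.187]
top dark 
[... 5789 characters left out ...]
51] [-0.934  0.003  0.159]
scene blue 19 [630.7   4.5] [-0.9447  0.0266  0.1554] [-0.958  0.008  0.148] [-0.933  0.048  0.16 ]
scene blue 216 [312.9 354.1] [0.7406 0.1846 0.1502] [0.725 0.169 0.147] [0.757 0.199 0.155]
scene dark 150 [530.3 105.2] [-0.1373  0.1017  0.1971] [-0.188  0.047  0.177] [-0.116  0.126  0.21 ]
scene dark 32 [515.7 118.3] [-0.0962  0.0912  0.1733] [-0.112  0.087  0.166] [-0.083  0.097  0.183]
scene dark 145 [434.3 128.8] [ 0.0837 -0.0297  0.1761] [ 0.063 -0.071  0.165] [0.098 0.016 0.194]
scene dark 193 [417.5 276.9] [0.4983 0.2269 0.186 ] [0.485 0.212 0.165] [0.51  0.24  0.202]
scene dark 14 [515.2 455.6] [0.6856 0.5398 0.2059] [0.679 0.535 0.202] [0.694 0.545 0.209]
```

Run:
```python
from h import *
from rig import manip
s=manip.get_state()
d=np.load("pics/top0.npz"); W=cloud(d)
m=(abs(W[...,2]-.0995)<.005)&(abs(W[...,0]-.49)<.07)&(abs(W[...,1]+.217)<.12)
(c,sz,a)=cv2.minAreaRect(W[m][:,:2].astype(np.float32)); print("rack",c,sz,a)
for n,(u,v) in dict(blue=(388,258.5),grey=(413,260.5),red=(438,262)).items(): print(n,onplane(d,u,v,.138))
print(totool(s,[.490,-.158,.25]))
```

```text
rack (0.48876556754112244, -0.21712492406368256) (0.20092841982841492, 0.07605821639299393) 84.83715057373047
blue [ 0.49162546 -0.15727921  0.138     ]
grey [ 0.48541967 -0.21604942  0.138     ]
red [ 0.48040114 -0.27491917  0.138     ]
[ -1.86 -60.65  51.39]
```

```bash
python3 -m creep '{"delta_pos":[[-1,-2,2],[-2,-6,5],[-2,-10,8.5],[-2,-14,12],[-2,-18,15.5],[-2,-22,19],[-2,-26,22],[-2,-30,25.5],[-2,-34,29],[-2,-38,32]],"dr":[[0.1,0,0],[0.24,0,0],[0.38,0,0],[0.52,0,0],[0.66,0,0],[0.8,0,0],[0.94,0,0],[1.08,0,0],[1.22,0,0],[1.36,0,0]]}' 1 40; python3 -c "
from h import *
from rig import manip
s=manip.get_state();print(rot(s).round(3));print(totool(s,[.493,-.157,.22]))"
```

```text
clock: 1.1
position: [0.3507, 0.1261, 0.2513]
ee_rot: [0.489, 0.511, 0.489, -0.511]
contact_force: [0.1, -0.2, 0.1]
width: 0.0857
[[ 0.001  0.999 -0.044]
 [ 0.    -0.044 -0.999]
 [-1.     0.001 -0.   ]]
[ 3.13 15.47 27.65]
```

```bash
python3 -m creep '{"delta_pos":[[0.3,2,3.5],[0.8,4,7],[1.2,6,10.5],[1.6,8,14],[2,10,17.5],[2.4,12,21],[2.8,14,25],[3.1,15.5,27.6],[3.1,15.5,27.6],[3.1,15.5,27.6]],"dr":[[0.02,0,0],[0.04,0,0],[0.05,0,0],[0.05,0,0],[0.05,0,0],[0.05,0,0],[0.05,0,0],[0.05,0,0],[0.05,0,0],[0.05,0,0]]}'
python3 - <<'E'
from h import *
from rig import manip
d=manip.get_image("wrist"); np.savez("pics/w1.npz",**d); cv2.imwrite("pics/w1.png",d["pixels"])
s=manip.get_state();print(s["position"],s["qpos"],rot(s).round(3)); M,t=cam(d); print("cam",-M.T@t,M.round(3),d["intrinsics"])
E
```

```text
clock: 2.1
position: [0.494, -0.154, 0.2194]
ee_rot: [-0.476, -0.522, -0.478, 0.522]
contact_force: [0.1, -0.1, -0.2]
width: 0.0858
[ 0.49374533 -0.15328298  0.21975715] [-4.36072151e-01  1.96754605e-01  1.64291809e+00  5.99997723e-04
  1.30394936e+00 -3.46917771e-01] [[-0.002  0.996 -0.089]
 [ 0.001 -0.089 -0.996]
 [-1.    -0.002 -0.001]]
cam [ 0.50092201 -0.07240155  0.36264451] [[ 0.996 -0.09  -0.002]
 [-0.085 -0.944  0.319]
 [-0.031 -0.318 -0.948]] [[371.64829954   0.         322.67035943]
 [  0.         371.64829954 233.65197911]
 [  0.           0.           1.        ]]
```

View pics/w1.png

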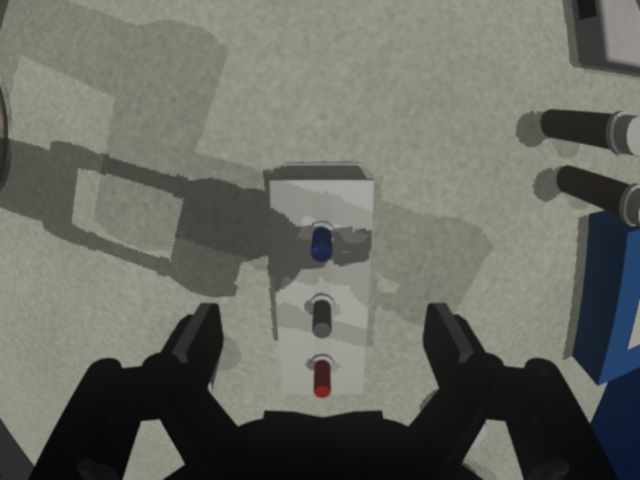

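The wrist view shows the rack with blue head at (321,243), grey (321,320) and red (322,378), nicely centred between the jaws.

```bash
cat >> h.py <<'E'
def wcloud(d):
    K=d["intrinsics"];Z=d["depth"];v,u=np.mgrid[:480,:640];M,t=cam(d)
    a=(u-K[0,2])/K[0,0];b=(v-K[1,2])/K[1,1];r=np.hypot(a,b)+1e-9;k=np.tan(r)/r
    return (np.stack([a*k*Z,b*k*Z,Z],-1)-t)@M
E
python3 - <<'E'
from h import *
from rig import manip
d=np.load("pics/w1.npz");W=wcloud(d);hsv=cv2.cvtColor(d["pixels"],cv2.COLOR_BGR2HSV)
H,S,V=[hsv[...,i].astype(int) for i in range(3)]
v,u=np.mgrid[:480,:640]
m=(abs(u-321)<14)&(abs(v-243)<22)&(H>100)&(H<130)&(S>120)
q=W[m]; print(m.sum(),u[m].min(),u[m].max(),v[m].min(),v[m].max(),q.mean(0),q.min(0),q.max(0))
for z0 in (.11,.12,.13,.136): 
    k=q[abs(q[:,2]-z0)<.005]; print(z0,len(k),k.mean(0) if len(k) else 0,k.min(0) if len(k) else 0,k.max(0) if len(k) else 0)
k=W[(abs(W[...,2]-.1)<.004)&(abs(W[...,0]-.49)<.06)&(abs(W[...,1]+.2)<.15)]
print("rack x at top edge",cv2.minAreaRect(k[:,:2].astype(np.float32)))
print(manip.get_state()["position"])
E
```

```text
260 312 330 242 259 [ 0.49151773 -0.15833204  0.14028664] [ 0.48563357 -0.16437889  0.1371027 ] [ 0.4975341  -0.15295794  0.1421082 ]
0.11 0 0 0 0
0.12 0 0 0 0
0.13 0 0 0 0
0.136 224 [ 0.49153718 -0.15831696  0.1401282 ] [ 0.48563357 -0.16437889  0.1371027 ] [ 0.4975341  -0.15295794  0.14099546]
rack x at top edge ((0.4863587021827698, -0.21964973211288452), (0.2010277509689331, 0.07587268203496933), 84.9825439453125)
[ 0.49374533 -0.15328298  0.21975715]
```

```bash
python3 -m creep '{"delta_pos":[[2,-0.2,0.4],[4,-0.2,0.4],[6,-0.2,0.4],[8,-0.2,0.4],[10,-0.2,0.4],[11.1,-0.2,0.4],[11.1,-0.2,0.4],[11.1,-0.2,0.4]],"dr":[[0,0,0],[0,0,0],[0,0,0],[0,0,0],[0,0,0],[0,0,0],[0,0,0],[0,0,0]]}' 0
python3 - <<'E'
from h import *
from rig import manip
d=manip.get_image("wrist"); np.savez("pics/w2.npz",**d); cv2.imwrite("pics/w2.png",d["pixels"])
s=manip.get_state();print(s["position"],s["width"],s["contact_force"])
W=wcloud(d);hsv=cv2.cvtColor(d["pixels"],cv2.COLOR_BGR2HSV)
H,S,V=[hsv[...,i].astype(int) for i in range(3)]
m=(H>100)&(H<130)&(S>120)&(abs(W[...,0]-.4916)<.02)&(abs(W[...,1]+.158)<.02)&(W[...,2]>.12)
q=W[m];print(m.sum(),q.mean(0),q.min(0),q.max(0))
E
```

```text
clock: 2.95
position: [0.4924, -0.1572, 0.1099]
ee_rot: [0.478, 0.522, 0.477, -0.521]
contact_force: [0.1, -0.4, -0.0]
width: 0.0427
[ 0.49274072 -0.15755621  0.11029448] 0.04260169310810262 [-0.18656358  0.07782579 -0.30990931]
1559 [ 0.49197449 -0.15635365  0.13500883] [ 0.4854296  -0.16569454  0.12008405] [ 0.49811855 -0.15239573  0.14206079]
```

View pics/w2.png

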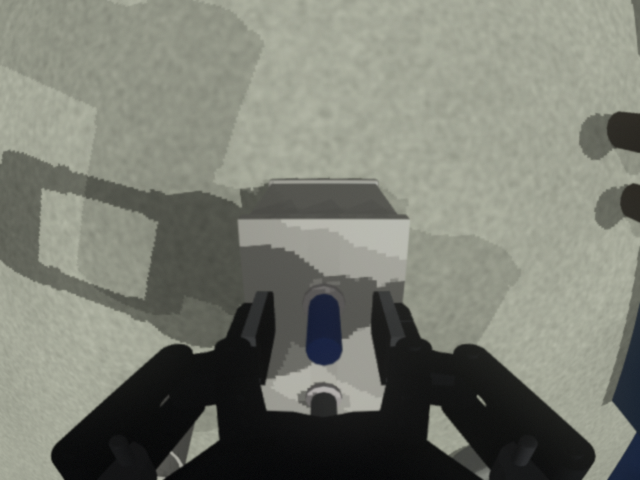

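The blue head (323,330) lies centred between the pads. Closing.

```bash
python3 -m creep '{"delta_pos":[[0.1,-0.05,0.1],[0.1,-0.05,0.1],[0.1,-0.05,0.1],[0.1,-0.05,0.1],[0.1,-0.05,0.1],[0.1,-0.05,0.1],[0.1,-0.05,0.1]],"dr":[[0,0,0],[0,0,0],[0,0,0],[0,0,0],[0,0,0],[0,0,0],[0,0,0]]}' -1 40
```

```text
clock: 3.7
position: [0.4919, -0.1589, 0.109]
ee_rot: [0.478, 0.522, 0.477, -0.522]
contact_force: [-0.4, 0.9, 6.7]
width: 0.0126
```

```bash
python3 -m creep '{"delta_pos":[[-0.5,0,0],[-1.5,0,0],[-3,0,0],[-5,0,0],[-7,0,0],[-9,0,0],[-11,0,0],[-13,0,0],[-15,0,0],[-16,0,0]],"dr":[[0,0,0],[0,0,0],[0,0,0],[0,0,0],[0,0,0],[0,0,0],[0,0,0],[0,0,0],[0,0,0],[0,0,0]]}'
python3 - <<'E'
from h import *
from rig import manip
d=manip.get_image("wrist"); np.savez("pics/w3.npz",**d)
s=manip.get_state();print(s["position"],s["width"],s["contact_force"]);print(rot(s).round(3),totool(s,[.513,.12,.27]))
t=manip.get_image("scene"); np.savez("pics/s3.npz",**t)
cv2.imwrite("pics/c3.png",np.hstack([d["pixels"][200:480,200:450],cv2.resize(t["pixels"][60:240,180:420],None,fx=1.55,fy=1.55)[:280]]))
E
```

```text
clock: 4.7
position: [0.4921, -0.1589, 0.2705]
ee_rot: [0.478, 0.522, 0.476, -0.521]
contact_force: [-0.5, 0.2, -0.5]
width: 0.0126
[ 0.49261767 -0.1591331   0.27135706] 0.012542425252002031 [ 0.73107938 -0.2949957   0.43760917]
[[ 0.005  0.996 -0.089]
 [-0.002 -0.089 -0.996]
 [-1.     0.005  0.002]] [  0.09  -0.45 -27.98]Traceback (most recent call last):
  File "<stdin>", line 6, in <module>
    return _nx.concatenate(arrs, 1, dtype=dtype, casting=casting)
           ~~~~~~~~~~~~~~~^^^^^^^^^^^^^^^^^^^^^^^^^^^^^^^^^^^^^^^
ValueError: all the input array dimensions except for the concatenation axis must match exactly, but along dimension 0, the array at index 0 has size 280 and the array at index 1 has size 279
```

```bash
python3 -m creep '{"delta_pos":[[-0.2,0,-1],[-0.5,0,-3],[-0.5,0,-7],[-0.5,0,-11],[-0.5,-0.1,-15],[-0.5,-0.1,-19],[-0.5,-0.2,-23],[-0.5,-0.2,-27],[-0.5,-0.2,-29],[-0.5,-0.2,-29.8]],"dr":[[0,0,0],[0,0,0],[0,0,0],[0,0,0],[0,0,0],[0,0,0],[0,0,0],[0,0,0],[0,0,0],[0,0,0]]}';python3 -m creep '{"delta_pos":[[0,0,0],[0,0,0],[0,0,0]],"dr":[[0,0,0],[0,0,0],[0,0,0]]}'
python3 - <<'E'
from h import *
from rig import manip
for n in("wrist","scene","top"): 
    d=manip.get_image(n); np.savez(f"pics/{n}4.npz",**d)
    if n=="wrist": a=d["pixels"][150:450,200:450]
    if n=="scene": a=np.hstack([a,cv2.resize(d["pixels"][180:330,310:450],None,fx=2,fy=2)])
    if n=="top": a=np.hstack([a,cv2.resize(d["pixels"][200:300,200:300],None,fx=2.5,fy=3)])
cv2.imwrite("pics/c4.png",a)
s=manip.get_state();print(s["position"],s["width"],s["contact_force"]);print(rot(s).round(3))
E
```

```text
clock: 5.8
position: [0.5149, 0.141, 0.2719]
ee_rot: [-0.477, -0.52, -0.479, 0.522]
contact_force: [0.3, -0.2, -0.7]
width: 0.0129
clock: 6.1
position: [0.5158, 0.1372, 0.2731]
ee_rot: [-0.477, -0.522, -0.477, 0.522]
contact_force: [0.8, -0.4, -0.5]
width: 0.0132
[0.51605142 0.13735983 0.27336528] 0.01252773394014083 [-0.42165335 -0.37137452 -0.15262169]
[[ 0.     0.996 -0.09 ]
 [-0.    -0.09  -0.996]
 [-1.     0.     0.   ]]
```

View pics/c4.png

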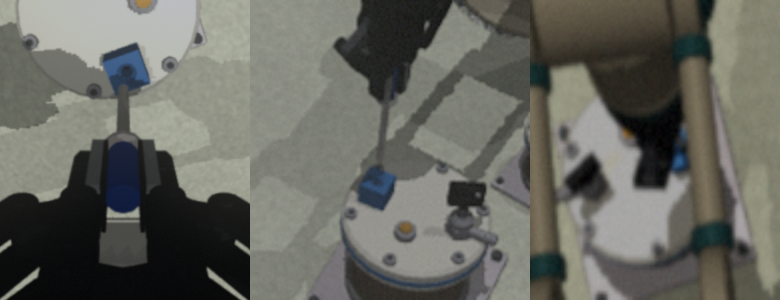

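The crop shows the rod hanging from the fingers with its tip just above the port block (wrist crop (127,72); scene crop tip (380,170) over block (377,187)). Now measuring rod against bore.

```bash
cat > meas.py <<'E'
from h import *
def meas(tag):
    for n in("wrist","scene"):
        d=np.load(f"pics/{n}{tag}.npz");W=wcloud(d) if n=="wrist" else cloud(d)
        hsv=cv2.cvtColor(d["pixels"],cv2.COLOR_BGR2HSV);H,S,V=[hsv[...,i].astype(int) for i in range(3)]
        M,t=cam(d);c=-M.T@t
        near=(np.hypot(W[...,0]-.517,W[...,1]-.139)<.035)
        b=near&(abs(W[...,2]-.152)<.004)&(H>95)&(H<130)&(S>90)
        q=W[b]
        print(n,"block",len(q),q.mean(0).round(4),cv2.minAreaRect(q[:,:2].astype(np.float32)) if len(q)>5 else "")
        r=near&(W[...,2]>.165)&(W[...,2]<.255)&(S<100); q=W[r]
        print(" rod n",len(q))
        for z0 in np.arange(.165,.25,.01):
            k=q[abs(q[:,2]-z0)<.005]
            if len(k)>3:
                p=np.median(k,0);v=p-c;v[2]=0;v/=np.linalg.norm(v);e=(p+v*.003)
                print("  ",round(z0,3),len(k),e.round(4),(k[:,:2].max(0)-k[:,:2].min(0)).round(4))
E
python3 -c "
from meas import *
meas(4)
d=np.load('pics/wrist4.npz');cv2.imwrite('pics/c4b.png',cv2.resize(d['pixels'][180:290,270:380],None,fx=5,fy=5,interpolation=cv2.INTER_CUBIC))"
```

```text
wrist block 1156 [0.5182 0.1404 0.1521] ((0.5180120468139648, 0.13894404470920563), (0.027938557788729668, 0.02790163829922676), 14.82613468170166)
 rod n 543
   0.185 44 [0.5153 0.1363 0.1858] [0.0059 0.0034]
   0.195 56 [0.5153 0.1361 0.1949] [0.0065 0.0029]
   0.205 60 [0.5153 0.1362 0.2043] [0.0062 0.0031]
   0.215 76 [0.5153 0.1362 0.2153] [0.0063 0.0045]
   0.225 82 [0.5155 0.1363 0.2255] [0.0061 0.0039]
   0.235 95 [0.5152 0.1361 0.2355] [0.0071 0.0038]
   0.245 113 [0.5152 0.1363 0.2444] [0.0068 0.0029]
scene block 141 [0.5199 0.1404 0.1519] ((0.518405556678772, 0.13921043276786804), (0.031383685767650604, 0.027078835293650627), 17.82815933227539)
 rod n 96
   0.185 10 [0.516  0.1358 0.1859] [0.0075 0.0049]
   0.195 14 [0.5154 0.1353 0.1938] [0.0056 0.0076]
   0.205 10 [0.5151 0.136  0.2043] [0.0059 0.0042]
   0.215 14 [0.516  0.1362 0.2157] [0.0064 0.0063]
   0.225 13 [0.5161 0.136  0.2235] [0.005  0.0065]
   0.235 14 [0.5155 0.1354 0.2329] [0.0074 0.007 ]
   0.245 17 [0.515  0.1357 0.2449] [0.0058 0.007 ]
```

View pics/c4b.png

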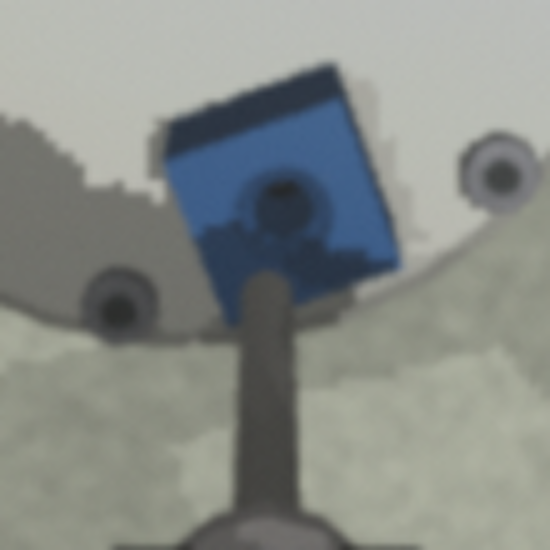

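```bash
python3 -m creep '{"delta_pos":[[0,0.12,-0.15],[0.5,0.24,-0.3],[1,0.24,-0.3],[1.5,0.24,-0.3],[1.5,0.24,-0.3],[1.5,0.24,-0.3],[1.5,0.24,-0.3]],"dr":[[0,0,0],[0,0,0],[0,0,0],[0,0,0],[0,0,0],[0,0,0],[0,0,0]]}'
python3 - <<'E'
from meas import *
from rig import manip
for n in("wrist","scene"): np.savez(f"pics/{n}5.npz",**manip.get_image(n))
meas(5); print(manip.get_state()["position"])
E
```

```text
clock: 6.95
position: [0.5187, 0.1412, 0.2584]
ee_rot: [0.477, 0.522, 0.477, -0.522]
contact_force: [-0.6, 0.2, -0.9]
width: 0.0129
wrist block 1143 [0.518  0.1413 0.1522] ((0.5180728435516357, 0.1390576809644699), (0.027816947549581528, 0.02790744975209236), 15.695243835449219)
 rod n 895
   0.165 17 [0.5183 0.1405 0.1683] [0.0059 0.0031]
   0.175 56 [0.5183 0.1402 0.175 ] [0.0067 0.0039]
   0.185 60 [0.5183 0.1404 0.1858] [0.0065 0.0037]
   0.195 62 [0.5182 0.1402 0.1952] [0.0061 0.0033]
   0.205 77 [0.5183 0.1404 0.2046] [0.0062 0.0043]
   0.215 88 [0.5182 0.1403 0.2152] [0.0071 0.0038]
   0.225 109 [0.5182 0.1401 0.2254] [0.0069 0.0037]
   0.235 78 [0.5177 0.1404 0.2337] [0.0066 0.0029]
scene block 121 [0.5203 0.1415 0.1517] ((0.5195618867874146, 0.13915231823921204), (0.029066426679491997, 0.026476604864001274), 14.547209739685059)
 rod n 116
   0.175 14 [0.5184 0.1396 0.1731] [0.0071 0.0067]
   0.185 14 [0.518  0.1404 0.1837] [0.0069 0.0067]
   0.195 11 [0.5185 0.1403 0.1951] [0.0073 0.004 ]
   0.205 12 [0.5192 0.1407 0.2044] [0.0066 0.0085]
   0.215 16 [0.5183 0.1401 0.2154] [0.0078 0.0067]
   0.225 14 [0.5182 0.1386 0.2269] [0.0061 0.0061]
   0.235 10 [0.5178 0.1393 0.2355] [0.0043 0.0051]
   0.245 7 [0.5199 0.1406 0.245 ] [0.0059 0.0064]
[0.51880008 0.14122427 0.25853443]
```

```bash
python3 -m creep '{"delta_pos":[[0,0,0.12],[0,0,0.12],[0.5,0,0.12],[1,0,0.12],[1.5,0,0.12],[2,0,0.12],[2.5,0,0.12],[3,0,0.12],[3,0,0.12]],"dr":[[0,0,0],[0,0,0],[0,0,0],[0,0,0],[0,0,0],[0,0,0],[0,0,0],[0,0,0],[0,0,0]]}'
python3 - <<'E'
from meas import *
from rig import manip
for n in("wrist","scene"): np.savez(f"pics/{n}6.npz",**manip.get_image(n))
meas(6); s=manip.get_state();print(s["position"],s["contact_force"],s["moment"])
E
```

```text
clock: 7.95
position: [0.5181, 0.1399, 0.2274]
ee_rot: [-0.477, -0.521, -0.478, 0.522]
contact_force: [0.7, -0.3, -0.2]
width: 0.0127
wrist block 1454 [0.5184 0.1411 0.1522] ((0.5181201696395874, 0.13900019228458405), (0.027737688273191452, 0.02825230173766613), 14.796748161315918)
 rod n 2737
   0.165 36 [0.5168 0.1391 0.168 ] [0.006  0.0025]
   0.175 73 [0.5179 0.1389 0.175 ] [0.0062 0.0045]
   0.185 90 [0.5174 0.1389 0.1848] [0.0071 0.0035]
   0.195 109 [0.5169 0.1389 0.1952] [0.007  0.0037]
   0.205 66 [0.5174 0.139  0.2029] [0.0066 0.0034]
   0.215 19 [0.5189 0.1448 0.2195] [0.0145 0.0046]
   0.225 352 [0.5179 0.1432 0.2226] [0.0153 0.0092]
   0.235 575 [0.5115 0.1463 0.2362] [0.0395 0.011 ]
   0.245 891 [0.5115 0.1455 0.245 ] [0.0401 0.0239]
scene block 109 [0.5209 0.1415 0.1519] ((0.5194942951202393, 0.1395944505929947), (0.029440686106681824, 0.026757290586829185), 16.180095672607422)
 rod n 226
   0.165 7 [0.5168 0.1379 0.167 ] [0.0041 0.0061]
   0.175 9 [0.518  0.1383 0.1783] [0.0065 0.0061]
   0.185 16 [0.5172 0.1386 0.1846] [0.0061 0.0072]
   0.195 8 [0.5182 0.1376 0.1967] [0.0037 0.0035]
   0.205 14 [0.5179 0.1391 0.2043] [0.0054 0.0056]
   0.215 5 [0.5193 0.1412 0.2132] [0.0047 0.0063]
   0.225 25 [0.5169 0.1437 0.2226] [0.021  0.0175]
   0.235 45 [0.5261 0.1443 0.2356] [0.0316 0.0192]
   0.245 69 [0.5276 0.1439 0.2447] [0.0409 0.0216]
[0.51855718 0.13998463 0.22817192] [ 0.08346485 -0.41024142 -1.04040192] [-0.03191346 -0.0352838   0.0048427 ]
```

The tip is inside the bore, with no force. Going on down.

```bash
python3 -m creep '{"delta_pos":[[0.5,0.04,0],[1.2,0.04,0],[2,0.04,0],[2.8,0.04,0],[3.6,0.04,0],[4.4,0.04,0],[5.1,0.04,0],[5.6,0.04,0],[6,0.04,0],[6.2,0.04,0]],"dr":[[0,0,0],[0,0,0],[0,0,0],[0,0,0],[0,0,0],[0,0,0],[0,0,0],[0,0,0],[0,0,0],[0,0,0]]}'; python3 -m creep '{"delta_pos":[[0.1,0,0],[0.2,0,0],[0.3,0,0],[0.4,0,0],[0.4,0,0]],"dr":[[0,0,0],[0,0,0],[0,0,0],[0,0,0],[0,0,0]]}'
```

```text
clock: 9.05
position: [0.5188, 0.1399, 0.1666]
ee_rot: [0.477, 0.522, 0.477, -0.522]
contact_force: [-1.6, -0.2, 7.4]
width: 0.0129
clock: 9.55
position: [0.5188, 0.1399, 0.1628]
ee_rot: [0.477, 0.522, 0.477, -0.522]
contact_force: [-1.9, -0.1, 5.2]
width: 0.0125
```

```bash
python3 -m creep '{"delta_pos":[[0.1,0.03,0],[0.2,0.03,0],[0.2,0.03,0],[0.2,0.03,0]],"dr":[[0,0,0],[0,0,0],[0,0,0],[0,0,0]]}'
python3 - <<'E'
from h import *
from rig import manip
a=[]
for n,(y,x,h,w) in dict(wrist=(200,250,150,150),scene=(220,330,100,100)).items():
    d=manip.get_image(n); np.savez(f"pics/{n}7.npz",**d)
    a.append(cv2.resize(d["pixels"][y:y+h,x:x+w],(400,400),interpolation=cv2.INTER_CUBIC))
    W=wcloud(d) if n=="wrist" else cloud(d)
    print(n)
    near=np.hypot(W[...,0]-.518,W[...,1]-.139)<.0095
    z=W[...,2][near]; print(np.histogram(z,bins=np.arange(.148,.2,.004)))
cv2.imwrite("pics/c7.png",np.hstack(a)); s=manip.get_state();print(s["position"],s["contact_force"])
E
```

```text
clock: 9.95
position: [0.5189, 0.1399, 0.161]
ee_rot: [0.477, 0.522, 0.477, -0.522]
contact_force: [-3.5, -0.9, 6.8]
width: 0.0126
wrist
(array([  2,  65, 228, 119, 156, 142, 163, 185, 182, 213, 462, 596, 315]), array([0.148, 0.152, 0.156, 0.16 , 0.164, 0.168, 0.172, 0.176, 0.18 ,
       0.184, 0.188, 0.192, 0.196, 0.2  ]))
scene
(array([2, 8, 6, 2, 6, 1, 3, 6, 1, 6, 2, 7, 7]), array([0.148, 0.152, 0.156, 0.16 , 0.164, 0.168, 0.172, 0.176, 0.18 ,
       0.184, 0.188, 0.192, 0.196, 0.2  ]))
[0.51890312 0.13995838 0.16100646] [-2.74886957 -0.57579242  8.21836682]
```

View pics/c7.png

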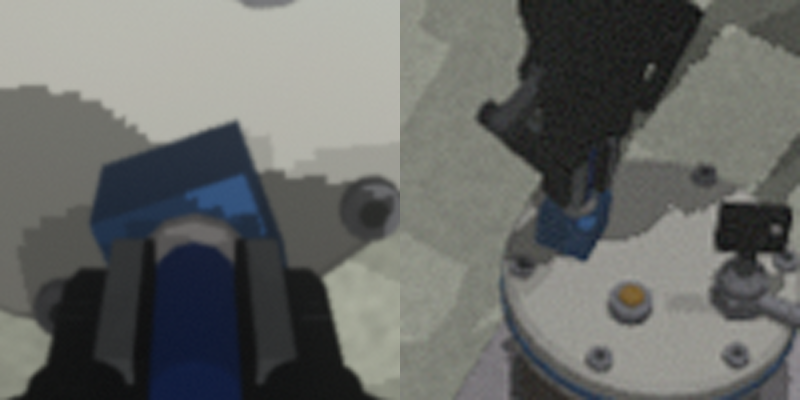

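The collar (wrist crop (205,238), scene crop (580,208)) looks close to or on the block. The −x force says I am pushing slightly too far +x; easing that off and measuring the collar's height.

```bash
python3 -m creep '{"delta_pos":[[0,-0.05,0],[0,-0.08,0],[0,-0.08,0]],"dr":[[0,0,0],[0,0,0],[0,0,0]]}'
cat > col.py <<'E'
from h import *
from rig import manip
d=manip.get_image("wrist"); W=wcloud(d);hsv=cv2.cvtColor(d["pixels"],cv2.COLOR_BGR2HSV)
near=(np.hypot(W[...,0]-.518,W[...,1]-.139)<.014)&(W[...,2]>.149)&(W[...,2]<.17)&(hsv[...,1]<90)&(hsv[...,2]>70)
q=W[near];print(len(q),np.percentile(q[:,2],[5,25,50,75,95]).round(4),cv2.minEnclosingCircle(q[:,:2].astype(np.float32)))
s=manip.get_state();print(s["position"],s["contact_force"],s["moment"])
E
python3 col.py
```

```text
clock: 10.35
position: [0.5189, 0.14, 0.161]
ee_rot: [0.478, 0.522, 0.477, -0.521]
contact_force: [-0.1, -0.0, 6.7]
width: 0.0126
317 [0.1532 0.1557 0.1562 0.1567 0.1573] ((0.5187265872955322, 0.1445431411266327), 0.006533506792038679)
[0.51888968 0.13996363 0.16101465] [-1.08572351 -1.59395777  6.94306953] [ 0.01370177  0.35189236 -0.01904286]
```

Collar top at 156.2 mm = 152 + 4: home, lateral force gone. Releasing.

```bash
python3 -m creep '{"delta_pos":[[0,0,0],[0,0,0],[0,0,0],[0,0,0],[0,0,0],[0,0,0]],"dr":[[0,0,0],[0,0,0],[0,0,0],[0,0,0],[0,0,0],[0,0,0]]}' 0; python3 col.py;  python3 -m creep '{"delta_pos":[[-0.3,0,0],[-1,0,0],[-2,0,0],[-3.5,0,0],[-5,0,0],[-7,0,0],[-9,0,0],[-10,0,0],[-10,0,0]],"dr":[[0,0,0],[0,0,0],[0,0,0],[0,0,0],[0,0,0],[0,0,0],[0,0,0],[0,0,0],[0,0,0]]}'
python3 - <<'E'
from h import *
from rig import manip
o=[]
for n,c in (("wrist",wcloud),("scene",cloud)):
    d=manip.get_image(n); np.savez(f"pics/{n}8.npz",**d);W=c(d);hsv=cv2.cvtColor(d["pixels"],cv2.COLOR_BGR2HSV)
    H,S,V=[hsv[...,i].astype(int) for i in range(3)]
    p=np.hypot(W[...,0]-.518,W[...,1]-.139)<.02
    q=W[p&(W[...,2]>.187)&(W[...,2]<.197)&(H>95)&(H<130)&(S>90)]; print(n,"head top",len(q),q.mean(0).round(4),cv2.minEnclosingCircle(q[:,:2].astype(np.float32)) if len(q) else "")
    k=(np.hypot(W[...,0]-.496,W[...,1]-.227)<.03)
    q=W[k&(W[...,2]>.188)&(W[...,2]<.206)&(V<90)]; print("blade top",len(q),q.mean(0).round(4),cv2.minAreaRect(q[:,:2].astype(np.float32)) if len(q) else "",np.percentile(q[:,2],[50,95]))
    w=W[k&(W[...,2]>.17)&(W[...,2]<.206)&(V>130)]; print("white",len(w),w.mean(0) if len(w) else "")
    o.append(d["pixels"])
cv2.imwrite("pics/c8.png",np.hstack([cv2.resize(o[0],(480,360)),cv2.resize(o[1][220:340,340:446],(318,360))]))
s=manip.get_state();print(s["position"],s["qpos"]);print(rot(s).round(3))
E
```

```text
clock: 11.0
position: [0.5185, 0.14, 0.1602]
ee_rot: [0.477, 0.522, 0.477, -0.522]
contact_force: [-0.1, -0.0, 0.3]
width: 0.043
580 [0.1533 0.1557 0.1564 0.1568 0.1575] ((0.5189647078514099, 0.1390744149684906), 0.01073451153934002)
[0.51845317 0.14000481 0.16024118] [ 0.42182878 -0.34245965  0.12735356] [-0.01698571  0.00808561 -0.0397896 ]
clock: 11.95
position: [0.5194, 0.1401, 0.2624]
ee_rot: [0.478, 0.523, 0.476, -0.52]
contact_force: [-0.4, -0.3, 0.3]
width: 0.0426
wrist head top 363 [0.5182 0.1404 0.192 ] ((0.5179346203804016, 0.13595977425575256), 0.0047814929857850075)
blade top 1093 [0.4949 0.225  0.1966] ((0.4944562017917633, 0.2251368761062622), (0.010596217587590218, 0.033774230629205704), 38.91553497314453) [0.19684907 0.19809682]
white 2 [0.50561342 0.21242018 0.18032441]
scene head top 32 [0.5207 0.1407 0.1916] ((0.5203012228012085, 0.1405242383480072), 0.006621338427066803)
blade top 108 [0.497  0.2269 0.1948] ((0.496555358171463, 0.22599689662456512), (0.012045787647366524, 0.03306148946285248), 40.30467224121094) [0.1951685  0.19899705]
white 0 
[0.51815183 0.13992633 0.26005559] [1.34023801e-01 2.03016695e-01 1.53343533e+00 9.60612617e-05
 1.40551412e+00 2.23031928e-01]
[[-0.     0.996 -0.089]
 [ 0.    -0.089 -0.996]
 [-1.    -0.    -0.   ]]
```

View pics/c8.png

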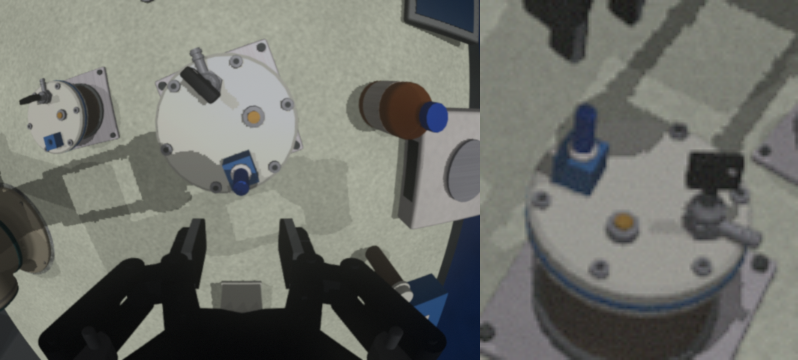

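Thermowell released and home: head top at 192 mm, wrist picture (240,180). The blade is at (201,84) in it, long axis at 129°, so about 1.99 rad open. Moving over it.

```bash
python3 -m creep '{"delta_pos":[[0,-0.6,-1.6],[0,-1.2,-3.2],[0,-1.8,-4.8],[0,-2.4,-6.4],[0,-3.1,-8.3],[0,-3.1,-8.3],[0,-3.1,-8.3],[0,-3.1,-8.3]],"dr":[[-0.13,0,0],[-0.26,0,0],[-0.39,0,0],[-0.52,0,0],[-0.65,0,0],[-0.77,0,0],[-0.77,0,0],[-0.77,0,0]]}'
cat > bl.py <<'E'
from h import *
from rig import manip
d=manip.get_image("wrist");W=wcloud(d);V=d["pixels"].max(-1)
k=(np.hypot(W[...,0]-.4947,W[...,1]-.2255)<.021)
q=W[k&(W[...,2]>.188)&(W[...,2]<.206)&(V<95)]; print("blade",len(q),q.mean(0).round(4),cv2.minAreaRect(q[:,:2].astype(np.float32)) if len(q) else "")
s=manip.get_state();r=rot(s);print(s["position"],"jaw yaw deg",np.degrees(np.arctan2(r[1,1],r[0,1])),"q6",s["qpos"][5],s["width"],s["contact_force"],s["moment"]);print(r.round(3),totool(s,[.4947,.2255,.164]))
E
python3 bl.py
```

```text
clock: 12.85
position: [0.4945, 0.2252, 0.2594]
ee_rot: [0.637, 0.305, 0.638, -0.306]
contact_force: [-0.2, -0.5, -0.4]
width: 0.043
blade 908 [0.4929 0.227  0.1964] ((0.4936208128929138, 0.22553807497024536), (0.010331885889172554, 0.03382692113518715), 39.12752914428711)
[0.49473325 0.22503195 0.25957837] jaw yaw deg 38.87717762050702 q6 -0.37959601883339333 0.04266174672232514 [-0.27487667  0.06191665  0.22020162] [ 0.03160433 -0.01823001 -0.02857802]
[[-0.001  0.778  0.628]
 [-0.001  0.628 -0.778]
 [-1.    -0.001 -0.   ]] [ 9.56  0.04 -0.03]
```

Aligned. Descend and pinch with moderate force.

```bash
python3 -m creep '{"delta_pos":[[1.5,0,0],[3.5,0,0],[5.5,0,0],[7.5,0,0],[9,0,0],[9.5,0,0],[9.5,0,0],[9.5,0,0]],"dr":[[0,0,0],[0,0,0],[0,0,0],[0,0,0],[0,0,0],[0,0,0],[0,0,0],[0,0,0]]}'; python3 -m creep '{"delta_pos":[[0,0,0],[0,0,0],[0,0,0],[0,0,0],[0,0,0],[0,0,0]],"dr":[[0,0,0],[0,0,0],[0,0,0],[0,0,0],[0,0,0],[0,0,0]]}' -1 30; python3 bl.py
```

```text
clock: 13.7
position: [0.4956, 0.2254, 0.166]
ee_rot: [0.638, 0.305, 0.638, -0.304]
contact_force: [-0.2, 1.0, 0.3]
width: 0.0427
clock: 14.3
position: [0.4953, 0.2255, 0.166]
ee_rot: [0.639, 0.305, 0.638, -0.304]
contact_force: [-0.7, -0.4, 5.7]
width: 0.0091
blade 4179 [0.4909 0.2293 0.1971] ((0.4940456449985504, 0.2291688770055771), (0.032239511609077454, 0.033662717789411545), 71.60356140136719)
[0.49530143 0.22544701 0.1660202 ] jaw yaw deg 39.021180827402986 q6 -0.38169266556151704 0.009323772235552618 [-1.30207255 -0.96433932  5.24828878] [-0.13748988  0.13456066 -0.00476546]
[[ 0.001  0.777  0.63 ]
 [ 0.     0.63  -0.777]
 [-1.     0.001  0.001]] [ 0.2  -0.04 -0.04]
```

```bash
python3 -m creep '{"delta_pos":[[0,0,0],[0,0,0],[0.01,0,0],[0.01,0,0],[0.02,0,0],[0.02,0,0],[0.03,0,0],[0.03,0,0],[0.04,0,0],[0.04,0,0]],"dr":[[0.08,0,0],[0.2,0,0],[0.34,0,0],[0.48,0,0],[0.62,0,0],[0.76,0,0],[0.9,0,0],[1.04,0,0],[1.18,0,0],[1.3,0,0]]}'; python3 bl.py;  python3 -m creep '{"delta_pos":[[0,0,0],[0.01,0,0],[0.02,0,0],[0.02,0,0],[0.02,0,0],[0.02,0,0]],"dr":[[0.12,0,0],[0.25,0,0],[0.37,0,0],[0.48,0,0],[0.55,0,0],[0.55,0,0]]}'; python3 bl.py
```

```text
clock: 15.35
position: [0.495, 0.2254, 0.1656]
ee_rot: [0.322, 0.63, 0.322, -0.629]
contact_force: [-1.7, -0.8, 6.6]
width: 0.0093
blade 4171 [0.4975 0.2293 0.1969] ((0.4939138889312744, 0.22882454097270966), (0.03472473844885826, 0.032055068761110306), 22.7872371673584)
[0.49498394 0.22542025 0.16557767] jaw yaw deg -35.95715414102509 q6 0.9269951469501475 0.009829550342827741 [-1.4818012  -0.28215629  5.82305331] [-0.15178592  0.2665236  -0.05499723]
[[ 0.001  0.809 -0.587]
 [ 0.    -0.587 -0.809]
 [-1.     0.    -0.   ]] [ 0.16 -0.03  0.01]
clock: 16.0
position: [0.4949, 0.2255, 0.1654]
ee_rot: [0.141, 0.693, 0.141, -0.693]
contact_force: [-1.9, -0.2, 6.9]
width: 0.0095
blade 4164 [0.4993 0.227  0.1968] ((0.49838635325431824, 0.22387419641017914), (0.03461429476737976, 0.032307203859090805), 55.61528015136719)
[0.49487212 0.22549879 0.16540613] jaw yaw deg -67.00350021714391 q6 1.4687717021512212 0.00963688118811309 [-1.32676551 -1.36318796  6.54646173] [-0.15699122  0.29958979 -0.10003484]
[[ 0.     0.391 -0.921]
 [ 0.    -0.921 -0.391]
 [-1.    -0.    -0.   ]] [ 0.14 -0.01  0.02]
```

```bash
python3 -m creep '{"delta_pos":[[0,0,0],[0,0,0],[0,0,0],[0,0,0]],"dr":[[0.05,0,0],[0.1,0,0],[0.14,0,0],[0.14,0,0]]}'; python3 bl.py|sed -n 2,3p;  python3 -m creep '{"delta_pos":[[0,0,0],[0,0,0],[0,0,0]],"dr":[[0.04,0,0],[0.07,0,0],[0.07,0,0]]}'; python3 bl.py | sed -n 2,3p
```

```text
clock: 16.45
position: [0.4948, 0.2255, 0.1654]
ee_rot: [0.092, 0.701, 0.092, -0.701]
contact_force: [-1.0, -0.6, 6.4]
width: 0.0097
[0.49485327 0.22554423 0.16536693] jaw yaw deg -75.00962668263598 q6 1.6085118800880538 0.009483846368334 [-1.5235256  -0.05900859  6.91910205] [-0.09462891  0.30630278  0.00141821]
[[ 0.     0.259 -0.966]
clock: 16.8
position: [0.4948, 0.2255, 0.1654]
ee_rot: [0.069, 0.704, 0.068, -0.704]
contact_force: [-1.9, -0.3, 6.1]
width: 0.0094
[0.49486211 0.22555173 0.16539101] jaw yaw deg -78.85387460515533 q6 1.6761746745795796 0.009672472192130634 [-1.60457448  0.07249396  5.47259648] [-0.10867235  0.33178919  0.87962364]
[[ 0.     0.193 -0.981]
```

Moment jumped to 0.88 N m: seated. Backing off a quarter turn to jaw yaw about +15°.

```bash
python3 -m creep '{"delta_pos":[[0,0,0],[0,0,0],[-0.01,0,0],[-0.01,0,0],[-0.02,0,0],[-0.02,0,0],[-0.03,0,0],[-0.03,0,0],[-0.03,0,0],[-0.03,0,0]],"dr":[[-0.06,0,0],[-0.18,0,0],[-0.32,0,0],[-0.46,0,0],[-0.6,0,0],[-0.74,0,0],[-0.88,0,0],[-1,0,0],[-1.12,0,0],[-1.24,0,0]]}'; python3 -m creep '{"delta_pos":[[0,0,0],[-0.01,0,0],[-0.01,0,0],[-0.01,0,0],[-0.01,0,0],[-0.01,0,0],[-0.01,0,0]],"dr":[[-0.12,0,0],[-0.22,0,0],[-0.3,0,0],[-0.36,0,0],[-0.395,0,0],[-0.395,0,0],[-0.395,0,0]]}'; python3 bl.py
python3 - <<'E'
from h import *
from rig import manip
o=[]
for n,c in (("wrist",wcloud),("scene",cloud)):
    d=manip.get_image(n);W=c(d);hsv=cv2.cvtColor(d["pixels"],cv2.COLOR_BGR2HSV);H,S,V=[hsv[...,i].astype(int) for i in range(3)]
    q=W[(np.hypot(W[...,0]-.518,W[...,1]-.139)<.02)&(W[...,2]>.187)&(W[...,2]<.197)&(H>95)&(H<130)&(S>90)];print(n,"head top",len(q),q.mean(0).round(4))
    o.append(d["pixels"])
cv2.imwrite("pics/c9.png",np.hstack([cv2.resize(o[0][180:480,160:560],(480,360)),cv2.resize(o[1][220:340,340:446],(318,360))]))
E
```

```text
clock: 17.85
position: [0.4951, 0.2254, 0.1657]
ee_rot: [0.465, 0.533, 0.465, -0.532]
contact_force: [-1.2, -0.7, 7.0]
width: 0.0094
clock: 18.55
position: [0.4952, 0.2254, 0.1659]
ee_rot: [0.56, 0.432, 0.56, -0.432]
contact_force: [-1.1, -0.7, 5.7]
width: 0.0094
blade 4185 [0.493  0.2303 0.1971] ((0.49634262919425964, 0.22903548181056976), (0.03295251727104187, 0.03393111377954483), 46.39240264892578)
[0.49519078 0.22538049 0.16584465] jaw yaw deg 14.675004287237417 q6 0.04326652978680254 0.009537847461209926 [-1.20113694 -0.99784426  6.35762407] [-0.06978621  0.25067968  0.04565218]
[[ 0.001  0.967  0.253]
 [ 0.     0.253 -0.967]
 [-1.     0.001  0.   ]] [ 0.18 -0.04 -0.02]
wrist head top 0 [nan nan nan]
scene head top 33 [0.5202 0.14   0.1913]<stdin>:6: RuntimeWarning: Mean of empty slice.
  ret = um.true_divide(
```

View pics/c9.png

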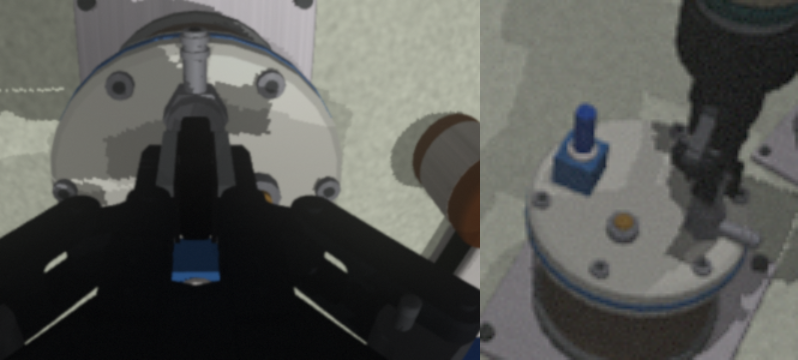

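The blade (195,180) lies gripped between the pads along the port–valve line, and the thermowell (585,130) is still home. Settling briefly, then handing in.

```bash
python3 -m creep '{"delta_pos":[[0,0,0],[0,0,0],[0,0,0],[0,0,0]],"dr":[[0,0,0],[0,0,0],[0,0,0],[0,0,0]]}'; python3 -c "
from rig import manip
s=manip.get_state();print(s['qd'].round(4),s['width']);print(manip.sign_off())"
```

```text
clock: 19.1
position: [0.4952, 0.2254, 0.1659]
ee_rot: [0.56, 0.432, 0.56, -0.432]
contact_force: [-1.0, -1.6, 6.1]
width: 0.0095
[ 0.0009 -0.0007 -0.0012 -0.0003 -0.0012 -0.0008] 0.009527275713807893
the job is handed in; nothing more can be done
None
```

The thermowell is seated in the large vessel's port, and the vent thumbscrew was turned in to its stop, then backed off a quarter turn. I handed in at 19.1 s with the gripper still holding the screw; the hand-in gives no verdict.

- **Thermowell:** after release its collar top measured about 156 mm and its head top 192 mm, which are the seated heights. After turning the screw, the scene camera still put the head top at 191 mm. The wrist camera could not see it by then.
- **Seating:** the moment jumped to 0.88 N m at a jaw angle of −75° to −79°; I expected −75°.
- **Final grip:** the jaws ended at 14.7°, so the screw is about 1.57 rad open. The grip is set to 30 N, the opening is 9.5 mm on the 10 mm blade, and the joints are at rest. I could not read the screw's angle or the grip force on it directly.
- **Bystanders:** I saw no contact with any of them, but I did not measure their positions again at the end.
- **Unexplained force:** an upward force of 5–7 N appeared each time I closed the grip, including on the screw at the end, far below the limits.

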